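# Shut the soap away in the clamped wooden box

### The job

Put the bar of soap from the green dish into the wooden box, then shut the box against rats: hook the far edge of the lid under the box's lip, lower the lid until it lies flat and fully home on the rim, and only then swing the steel clamp right down onto the lid. Let go of everything, and leave the lantern, the steel glass and the saucer where they stand.

Things in the scene. Friction and masses are not known exactly. Their poses are not given: they have to be found in the camera images.
- box: open wooden box screwed to the board, 150 (x) x 120 (y) x 50 mm, walls 8 mm; origin at the centre of its underside, front (with clamp) to -x. On it a hand-nailed rim collar of the same outline, rim at 60 mm: its back plate (front face x = 75 mm) carries a lip 18 mm deep, underside 73, top 81 mm high, over a 13 mm slot. The collar sits up to 7 mm off along x, not measured: feel for it
- lid: loose wooden lid, panel 148 (x) x 116 (y) x 8 mm, 140 g; origin at the centre of the panel's underside, z up, x towards the edge that goes under the lip. Starts lying on its battens on the board on one side of the box, the dish on the other. Home: panel flat on the rim (origin 60 mm above the box's underside) within 3 mm of touching the back plate
- lid_grip (a point): centre of the lid's grip block: 36 (x) x 22 (y) mm, 30 mm high, on top of the lid at its centre, from 8 to 38 mm above the lid's origin; this point is 23 mm above it
- lid_batten (a point): middle of the lower edge of the front batten under the lid (lid x = -65 mm, z = -8 mm), 98 mm long in y, 10 mm wide, 8 mm deep; a second one lies at x = +41 to +51 mm. They drop inside the collar with 3 mm to spare in all along x and 3 mm each side, so the far edge goes into the slot with the front held 5 to 9 degrees up until it meets the back plate, then the front is lowered
- clamp (a joint): stiff hinge of the clamp, rad: 0 = down flat on the closed lid, grows as it opens up and outwards to the front; starts at about 2.05 to 2.25 (leaning away to the front). It stays where it is left and takes about 4 N at the tip, along its arc, to move; a lid that is not home holds it up
- clamp_hinge (a point): the clamp's hinge axis (along the box's y), at the front of the box, x = -88 mm, 61 mm above its underside
- clamp_tip (a point): free end of the clamp: a steel strap 24 mm wide, 6 mm thick, from the hinge to this point 46 mm away; when down its underside is 68 mm and its top 74 mm above the box's underside
- soap: white bar of soap, 66 (x) x 38 (y) x 24 mm high, 90 g, lying in the dish on its 5 mm floor; origin at the centre of its underside
- dish: green plastic soap dish, 110 (x) x 80 (y) mm, rim 10 mm high, loose; origin at the centre of its underside
- lantern: grey plastic lantern, 110 x 110 mm base, 210 mm tall, loose, to be left alone; origin at the centre of its underside
- glass: steel drinking glass, 72 mm wide, 110 mm high, loose, to be left alone; origin under its centre
- saucer: white ceramic saucer, 140 mm wide, 20 mm high, loose, to be left alone; origin under its centre
There are look-alikes about, which are no part of the job. What is shaped like the lid but black or pink is not meant.

How it is judged:
By the outcome, as a careful person would: the job done as asked, in the order asked, and still so for the second after the job is handed in, with the robot touching nothing.
It also fails if it takes over 61 s, if anything falls off the work surface, if the arm or the gripper's body presses on something with over 40 N, if the wrist force passes 120 N, or if a joint passes its speed limit or range.

### The arm

A 6-joint arm with a two-finger parallel gripper is mounted at the origin on the work surface. World frame = base frame: x ahead of the robot, y to its left, z up, the work surface at z = 0. Lengths are in m, angles in rad, forces in N, time in s.
With the tool pointing down it reaches from about 0.35 to 0.725 m from the base axis. Payload 6 kg.
Tool frame: the origin (TCP) lies midway between the tips of the shut fingers; the grasp point (between the pads) lies r.hold_point_z behind it (r.hold_point_z is the distance from the TCP to the grasp point, in m); z points along the fingers, y is the line along which they close (so a half turn about z gives the same grasp; the last joint's range is limited). The gripper opens to 85 mm and grips with 20 to 120 N. Pads are 22 mm wide; open, the fingers measure 114 mm over their backs; the gripper's body (76 mm by 85 mm) begins 54 mm behind the grasp point. The pads swing forward as they close: fully open they stand 13 mm farther back than shut.
Start: joints at [1.638, 0.04, 0.085, 0, -1.615, -0.334], TCP at [0.158, 0.579, 0.231] pointing down, gripper open.
Joint ranges: [-2.56, 2.56], [-1.29, 2.01], [-1.08, 1.49], [-3.29, 1.98], [-2.81, -0.18], [-2.99, 2.99]. Speed limits (rad/s): [2.57, 2.57, 3.01, 3.14, 3.14, 3.14].

### API

Orientations are given as a unit quaternion [w, x, y, z].
In Python, from cell import r gives the robot as it stands.
- The arm moves only by the tool send_rows, never from a script. Its argument "series" is a list that holds one entry, the list of rows, each a list of 7 numbers: the shift along the tool's x, y, z in m, then the turn, a rotation vector about the tool's x, y, z in rad, then the finger opening in m, from 0 to 0.0854. A call has 1 to 20 rows; each row is the pose to reach, as a shift and turn from the pose commanded when the call began, along the tool's axes at that moment; what a row does not reach only later rows make up. A row lasts 1/12 s, in which the tool goes at most 41.7 mm and 7.16 degrees, less where a joint would pass 70% of its speed; a pose out of reach is approached as far as the arm can. A call with a gripper value outside its range is refused whole. The fingers move at their own pace and stop on an object; "squeeze" is the grip in N (left out, the last holds). Time passes only in rows, so rows that repeat a pose let the fingers close. It gives the time, the measured TCP pose, the force, the opening and the grip force at its end, in the units of the state.
- r.get_state(): the state, without advancing time (a new reading comes with each control period).
- r.capture(name): name is "scene" or "side" or "wrist"; returns a dict with "image" (400x640x3 uint8, red, green, blue), "intrinsics" (3x3 intrinsics, pixels), "R" (3x3) and "t" (3): a world point X has camera coordinates R X + t. Camera axes: x right, y down, z forward; pixel columns grow to the right and rows downward; lengths in m; the calibration is good to about 2 mm. The wrist camera is an equidistant fisheye: a pixel r from the principal point sees the ray r / f radians off the axis. A picture is of the moment at which its call begins. There is no depth.
- r.sign_off(): hands the job in; it is judged then, once.
The state is a dict: "time_s": time; "joints": joint angles; "dq": joint speeds; "effort": joint torques, N m; "tcp_pos": TCP position; "orientation": TCP orientation; "contact_force": force on the tool from outside, world axes, zero at the start; "ft_torque": the same for the moment, N m; "gripper_width": finger opening in m; "gripper_force": force on a finger pad.
Only numpy, scipy, OpenCV 4.12 (cv2) and the standard library are available. Lean on these libraries where they do the work, as an engineer would, in place of code of your own. Each camera call takes 0.05 s, during which the arm holds its last target. There are 200 camera calls.

## Working session

There is one attempt and no reset: what is moved stays moved. The work goes in short steps, Python scripts to look and compute and a tool call to move; the robot and the scene stay as the last step left them, time stands still between calls to the robot, and variables do not carry over. Pictures are saved under pics/ and viewed, at most 10 in all, crops included, and the job is handed in when it is done.

Besides the shell and the picture viewer there is one more tool, called in YAML: its name, and indented under it one key for each argument. send_rows: Moves the arm, as the interface text tells. Its arguments: {"type":"object","properties":{"series":{"type":"array","items":{"type":"array","items":{"type":"array","items":{"type":"number"}}}},"squeeze":{"type":"number"}},"required":["series"]}

```bash
ls; mkdir -p pics; cat > look.py <<'E'
import sys,cv2,pickle
from cell import r
for n in sys.argv[2:]:
    c=r.capture(n); pickle.dump(c,open(f'pics/{sys.argv[1]}_{n}.pkl','wb'))
    cv2.imwrite(f'pics/{sys.argv[1]}_{n}.png',c['image'][:,:,::-1])
E
python3 look.py a scene side wrist; python3 -c "
from cell import r
s=r.get_state();print(s,r.hold_point_z)
import pickle
for n in ['scene','side','wrist']:
  c=pickle.load(open(f'pics/a_{n}.pkl','rb'));print(n,c['intrinsics'],c['R'],c['t'])
import cv2,numpy as np
a=[cv2.imread(f'pics/a_{n}.png') for n in ['scene','side']]
"
```

```text
pics
{'time_s': 0.15, 'joints': array([ 1.63769253e+00,  4.07021085e-02,  8.40798724e-02, -3.08226183e-04,
       -1.61548120e+00, -3.33705721e-01]), 'dq': array([ 0.0002442 , -0.00181794,  0.0012627 ,  0.00094926,  0.00017189,
       -0.00016948]), 'effort': array([-2.37793021e-03, -3.68613875e+01,  3.47688317e+01,  6.93621710e+00,
       -4.45886384e-03,  5.40534529e-06]), 'tcp_pos': array([0.15807193, 0.57856352, 0.2305196 ]), 'orientation': array([ 6.71123423e-04,  9.91115453e-01, -1.33002662e-01, -2.08510096e-05]), 'contact_force': array([-0.0165128 , -0.27343877,  0.67334464]), 'ft_torque': array([-0.01639142,  0.00333435,  0.00157716]), 'gripper_force': 0.0, 'gripper_width': 0.08530646426723622} 0.0187
scene [[454.38822508   0.         316.57970552]
 [  0.         454.38822508 195.38638641]
 [  0.           0.           1.        ]] [[-0.4599988   0.88788763  0.00752668]
 [ 0.62889244  0.33177863 -0.70314809]
 [-0.62681369 -0.3187138  -0.7110036 ]] [ 0.33938664 -0.25283472  1.41549005]
side [[396.68368018   0.         321.06222305]
 [  0.         396.68368018 196.06451617]
 [  0.           0.           1.        ]] [[ 0.79091307 -0.61192461 -0.00218611]
 [-0.38220454 -0.49120343 -0.78271252]
 [ 0.47788723  0.61989311 -0.62237957]] [-0.48335085  0.22393801  0.91382819]
wrist [[309.70691629   0.         314.1289391 ]
 [  0.         309.70691629 198.9543485 ]
 [  0.           0.           1.        ]] [[-0.26288956 -0.96482464  0.00157991]
 [-0.92155631  0.25158429  0.2957014 ]
 [-0.28569748  0.07628083 -0.95527911]] [ 0.5984975  -0.03842399  0.37930482]
```

View pics/a_scene.png

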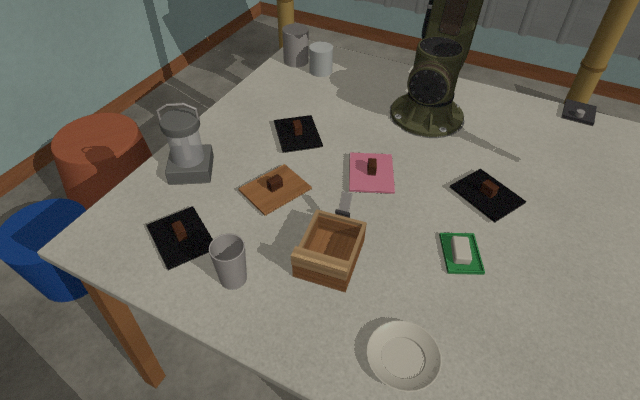

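View pics/a_side.png

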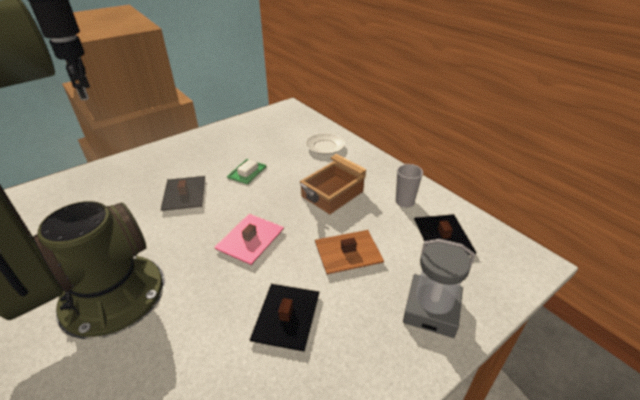

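The scene view shows the wooden lid at (275,188), with black look-alikes at (298,133), (180,237) and (487,194) and a pink one at (371,172). The box is at (330,250) with the clamp at (343,213), and the soap is at (461,250) in the green dish. The lantern is at (187,150), the glass at (229,262) and the saucer at (403,355). By its description the wooden one at (275,188) is the lid, and I'll check it in a crop.

```bash
cat > geo.py <<'E'
import numpy as np,cv2,pickle
def load(k): return pickle.load(open(f'pics/{k}.pkl','rb'))
def plane(c,uv,z):
    K,R,t=c['intrinsics'],c['R'],c['t']; o=-R.T@t
    p=np.c_[np.atleast_2d(uv),np.ones(len(np.atleast_2d(uv)))]
    d=(R.T@np.linalg.inv(K)@p.T).T
    return o+d*((z-o[2])/d[:,2])[:,None]
def proj(c,X,fish=False):
    q=c['R']@np.asarray(X)+c['t'];K=c['intrinsics']
    if fish:
        th=np.arctan2(np.hypot(q[0],q[1]),q[2]); q=np.array([*(q[:2]/np.hypot(q[0],q[1])*th),1])
        return (K@q)[:2]
    return (K@q)[:2]/q[2]
def fplane(c,uv,z):
    K,R,t=c['intrinsics'],c['R'],c['t']; o=-R.T@t; out=[]
    for u in np.atleast_2d(uv):
        a=np.array([u[0]-K[0,2],u[1]-K[1,2]])/K[0,0]; th=np.hypot(*a)
        d=R.T@np.array([*(a/th*np.sin(th)),np.cos(th)]); out.append(o+d*(z-o[2])/d[2])
    return np.array(out)
def blob(img,lo,hi,win=None):
    h=cv2.cvtColor(img,cv2.COLOR_RGB2HSV); m=cv2.inRange(h,np.array(lo),np.array(hi))
    if win: w=np.zeros_like(m); w[win[1]:win[3],win[0]:win[2]]=1; m=m*w
    m=cv2.morphologyEx(m,cv2.MORPH_CLOSE,np.ones((9,9)))
    cs=cv2.findContours(m,cv2.RETR_EXTERNAL,cv2.CHAIN_APPROX_NONE)[0]
    return max(cs,key=cv2.contourArea)[:,0,:].astype(float)
def rect(P):
    return cv2.minAreaRect(P[:,:2].astype(np.float32)*1000)
E
python3 - <<'E'
from geo import *
c=load('a_scene');i=c['image'];h=cv2.cvtColor(i,cv2.COLOR_RGB2HSV)
for u,v in [(260,190),(461,245),(449,262),(330,275),(358,250),(330,235),(200,200),(400,250)]: print((u,v),h[v,u])
lid=blob(i,(5,80,60),(25,255,255),(235,160,315,215)); print('lid',rect(plane(c,lid,.016)),)
d=blob(i,(45,120,30),(90,255,255),(420,220,500,290)); print('dish',rect(plane(c,d,.01)))
s=blob(i,(0,0,150),(180,70,255),(450,236,473,264)); print('soap',rect(plane(c,s,.029)))
im=cv2.resize(i[130:300,220:400][:, :, ::-1],None,fx=4,fy=3.5*4/3.5,interpolation=cv2.INTER_CUBIC)[:600]
im=cv2.resize(i[155:295,225:405][:,:,::-1],None,fx=4.2,fy=4.2,interpolation=cv2.INTER_CUBIC)
cv2.imwrite('pics/crop1.png',im)
E
```

```text
(260, 190) [ 14 146 133]
(461, 245) [ 22  30 162]
(449, 262) [ 67 145 111]
(330, 275) [ 16 113 106]
(358, 250) [ 14 149  99]
(330, 235) [ 13 139 127]
(200, 200) [ 21  29 150]
(400, 250) [ 23  31 150]
lid ((513.8117065429688, -235.83786010742188), (121.95597076416016, 149.94345092773438), 66.97553253173828)
dish ((490.80462646484375, 238.8721466064453), (112.9648666381836, 80.07427215576172), 26.09616470336914)
soap ((493.18353271484375, 238.203369140625), (63.25363540649414, 31.419754028320312), 22.061702728271484)
```

View pics/crop1.png

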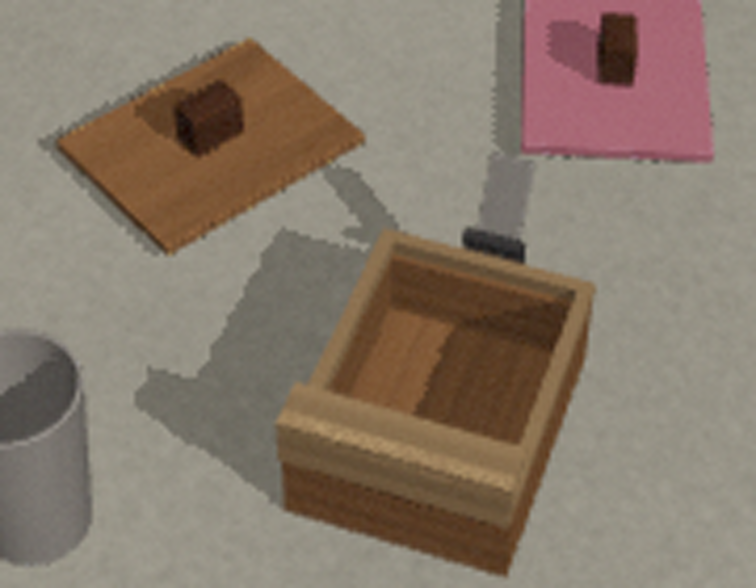

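The crop confirms the brown wooden lid (crop (210,145)) with the dark grip block on top. The box opens upwards, with its lip at the far side (crop (400,450)) and the clamp leaning out at crop (495,240). The pink lid is a look-alike.

```bash
python3 - <<'E'
from geo import *
c=load('a_scene')
f=lambda *p:np.array(p)/4.2+[225,155]
for n,p,z in [('frontcorners',f((387,232),(594,287)),.06),('lipouter',f((280,420),(515,490)),.081),('lipinner',f((293,383),(530,455)),.081),('backbottom',f((283,510),(505,573)),0),('cliptip',f((465,235),(524,245),(462,250),(524,262)),.08)]:
    P=plane(c,p,z);d=P[1]-P[0];print(n,P[:,:2].round(4),'len',np.linalg.norm(d).round(4),'mid',P[:2].mean(0)[:2].round(4),'yaw(y-axis dir)',np.degrees(np.arctan2(d[1],d[0])).round(1)-90)
E
```

```text
frontcorners [[ 0.569  -0.0865]
 [ 0.553   0.0294]] len 0.117 mid [ 0.561  -0.0285] yaw(y-axis dir) 7.799999999999997
lipouter [[ 0.7211 -0.0666]
 [ 0.7054  0.0517]] len 0.1193 mid [ 0.7132 -0.0074] yaw(y-axis dir) 7.599999999999994
lipinner [[ 0.6983 -0.0721]
 [ 0.6836  0.0496]] len 0.1226 mid [ 0.691  -0.0113] yaw(y-axis dir) 6.900000000000006
backbottom [[ 0.7185 -0.0692]
 [ 0.6996  0.0485]] len 0.1192 mid [ 0.7091 -0.0103] yaw(y-axis dir) 9.099999999999994
cliptip [[ 0.5681 -0.0404]
 [ 0.56   -0.0096]
 [ 0.5786 -0.0372]
 [ 0.5711 -0.0046]] len 0.0318 mid [ 0.5641 -0.025 ] yaw(y-axis dir) 14.700000000000003
```

```bash
python3 - <<'E'
from geo import *
i=load('a_side')['image']
a=cv2.resize(i[140:290,280:400][:,:,::-1],None,fx=4,fy=4,interpolation=cv2.INTER_CUBIC)
cv2.imwrite('pics/crop2.png',a)
E
```

```text
(no output)
```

View pics/crop2.png

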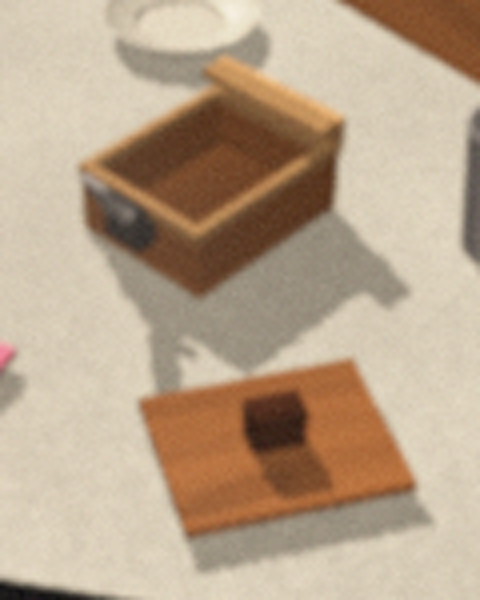

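```bash
cat > to.py <<'E'
import sys,numpy as np
from scipy.spatial.transform import Rotation as Rn
from cell import r
def pose(x,y,z,yaw,tilt=0):
    # yaw of tool x (deg), tilt: raise the -x (front) side by tilt deg, i.e. turn +tilt about the horizontal left axis
    return np.array([x,y,z]),Rn.from_euler('z',yaw,degrees=True)*Rn.from_euler('y',tilt,degrees=True)*Rn.from_euler('x',180,degrees=True)
def rel(p,R,base=None):
    if base is None:
        s=r.get_state(); q=s['orientation']; p0=s['tcp_pos'];R0=Rn.from_quat([*q[1:],q[0]])
    else: p0,R0=base
    return np.r_[R0.inv().apply(p-p0),(R0.inv()*R).as_rotvec()].round(4)
if __name__=='__main__':
    for a in sys.argv[1:]: print(a,rel(*pose(*map(float,a.split(',')))).tolist())
E
python3 to.py .50,.235,.16,24 ; python3 -c "
from to import *
print(rel(*pose(.158,.579,.231,-15.3)))"
```

```text
.50,.235,.16,24 [0.4204, 0.2412, 0.0709, 0.0013, 0.0003, -0.6857]
[-0.0002 -0.0004 -0.0005  0.0013 -0.0001  0.0002]
```

send_rows:
  series:
    - [[0.42,0.24,0.07,0,0,-0.686,0.06],[0.42,0.24,0.07,0,0,-0.686,0.06],[0.42,0.24,0.07,0,0,-0.686,0.06],[0.42,0.24,0.07,0,0,-0.686,0.06],[0.42,0.24,0.07,0,0,-0.686,0.06],[0.42,0.24,0.07,0,0,-0.686,0.06],[0.42,0.24,0.07,0,0,-0.686,0.06],[0.42,0.24,0.07,0,0,-0.686,0.06],[0.42,0.24,0.07,0,0,-0.686,0.06],[0.42,0.24,0.07,0,0,-0.686,0.06],[0.42,0.24,0.07,0,0,-0.686,0.06],[0.42,0.24,0.07,0,0,-0.686,0.06],[0.42,0.24,0.07,0,0,-0.686,0.06],[0.42,0.24,0.07,0,0,-0.686,0.06],[0.42,0.24,0.07,0,0,-0.686,0.06]]
  squeeze: 40

```text
time_s: 1.4
tcp_pos: [0.4999, 0.2365, 0.1611]
orientation: [0.0, 0.978, 0.208, -0.0]
contact_force: [-1.1, 0.2, 0.7]
gripper_width: 0.0599
gripper_force: 0.0
```

```bash
python3 look.py b wrist; python3 - <<'E'
from geo import *
from to import r
s=r.get_state();print(s['time_s'],s['tcp_pos'],s['gripper_width'],s['dq'].max())
c=load('b_wrist');i=c['image']
print('expect',proj(c,(.492,.238,.029),True))
E
```

```text
1.45 [0.49966821 0.23701215 0.16137304] 0.059991757940810894 0.016794885315500427
expect [308.70908378 195.04512642]
```

View pics/b_wrist.png

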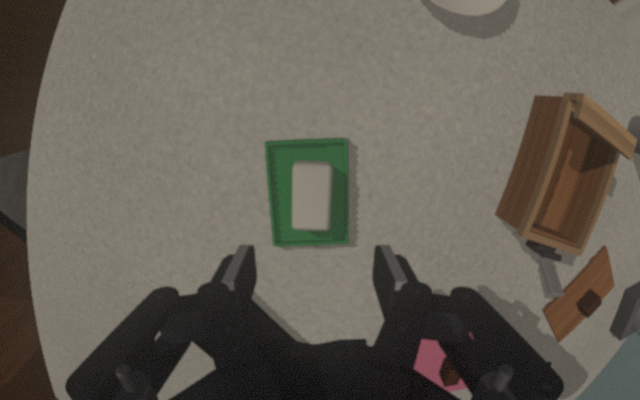

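The wrist view shows the soap at about (311,195), spanning (291–331, 160–231) and lying nearly straight in the green dish.

```bash
python3 - <<'E'
from geo import *
from to import *
c=load('b_wrist');i=c['image']
h=cv2.cvtColor(i,cv2.COLOR_RGB2HSV);print(h[190,310],h[190,282])
m=(h[:,:,1]<70).astype(np.uint8);w=np.zeros_like(m);w[150:240,280:342]=1
cs=cv2.findContours(m*w,cv2.RETR_EXTERNAL,cv2.CHAIN_APPROX_NONE)[0];s=max(cs,key=cv2.contourArea)[:,0,:]
print(s.min(0),s.max(0),rect(fplane(c,s,.029)))
q=fplane(c,[(295,160),(328,160),(329,230),(293,230)],.029);print(q,q.mean(0))
E
python3 to.py .493,.238,.01,24
```

```text
[ 21  37 139] [ 62 101  98]
[291 160] [333 231] ((491.60040283203125, 234.838134765625), (68.79515075683594, 38.44318771362305), 22.764446258544922)
[[0.51706009 0.26250417 0.029     ]
 [0.52910792 0.23541924 0.029     ]
 [0.4678541  0.20609588 0.029     ]
 [0.45373521 0.23772054 0.029     ]] [0.49193933 0.23543496 0.029     ]
.493,.238,.01,24 [-0.0057, -0.0036, 0.1514, -0.0001, -0.0, 0.0008]
```

send_rows:
  series:
    - [[-0.008,-0.002,0.04,0,0,0.0,0.06],[-0.008,-0.002,0.08,0,0,0.0,0.06],[-0.008,-0.002,0.12,0,0,0.0,0.06],[-0.008,-0.002,0.14,0,0,0.0,0.06],[-0.008,-0.002,0.152,0,0,0.0,0.06],[-0.008,-0.002,0.152,0,0,0,0.06],[-0.008,-0.002,0.152,0,0,0,0.03],[-0.008,-0.002,0.152,0,0,0,0.03],[-0.008,-0.002,0.152,0,0,0,0.03],[-0.008,-0.002,0.152,0,0,0,0.03],[-0.008,-0.002,0.152,0,0,0,0.03],[-0.008,-0.002,0.152,0,0,0,0.03]]
  squeeze: 40

```text
time_s: 2.45
tcp_pos: [0.4931, 0.2364, 0.0119]
orientation: [-0.001, 0.978, 0.208, 0.002]
contact_force: [-2.1, 1.2, 6.3]
gripper_width: 0.0369
gripper_force: 40.8
```

```bash
python3 to.py .493,.236,.15,23.9 .633,-.019,.15,7.8 .633,-.019,.022,7.8
```

```text
.493,.236,.15,23.9 [0.0003, 0.0001, -0.1381, -0.0012, -0.0042, 0.0026]
.633,-.019,.15,7.8 [0.0243, 0.29, -0.1384, -0.0018, -0.004, 0.2836]
.633,-.019,.022,7.8 [0.0237, 0.2902, -0.0104, -0.0018, -0.004, 0.2836]
```

send_rows:
  series:
    - [[0,0,-0.04,0,0,0,0.03],[0,0,-0.08,0,0,0,0.03],[0,0,-0.12,0,0,0,0.03],[0.004,0.04,-0.138,0,0,0.1,0.03],[0.008,0.08,-0.138,0,0,0.2,0.03],[0.012,0.12,-0.138,0,0,0.284,0.03],[0.015,0.16,-0.138,0,0,0.284,0.03],[0.018,0.2,-0.138,0,0,0.284,0.03],[0.021,0.24,-0.138,0,0,0.284,0.03],[0.024,0.275,-0.138,0,0,0.284,0.03],[0.024,0.29,-0.138,0,0,0.284,0.03],[0.024,0.29,-0.138,0,0,0.284,0.03],[0.024,0.29,-0.138,0,0,0.284,0.03]]

```text
time_s: 3.53
tcp_pos: [0.6318, -0.0206, 0.1471]
orientation: [-0.0, 0.998, 0.067, -0.0]
contact_force: [-0.2, 0.7, -1.3]
gripper_width: 0.0373
gripper_force: 40.4
```

```bash
python3 look.py c wrist scene; python3 to.py .633,-.019,.022,7.8; python3 -c "
from geo import *
c=load('c_wrist')
for X in [(-75,-60,60),(-75,60,60),(75,-60,81),(75,60,81),(57,-60,81),(57,60,81)]:
  a=np.radians(7.8);X=np.array(X)/1000
  print(X,proj(c,(.635+X[0]*np.cos(a)-X[1]*np.sin(a),-.019+X[0]*np.sin(a)+X[1]*np.cos(a),X[2]),True).round())
"
```

```text
.633,-.019,.022,7.8 [0.0014, 0.0001, 0.1256, -0.0003, -0.0002, -0.0002]
[-0.075 -0.06   0.06 ] [380. 280.]
[-0.075  0.06   0.06 ] [244. 280.]
[ 0.075 -0.06   0.081] [400. 103.]
[0.075 0.06  0.081] [223. 104.]
[ 0.057 -0.06   0.081] [399. 129.]
[0.057 0.06  0.081] [224. 129.]
```

View pics/c_wrist.png

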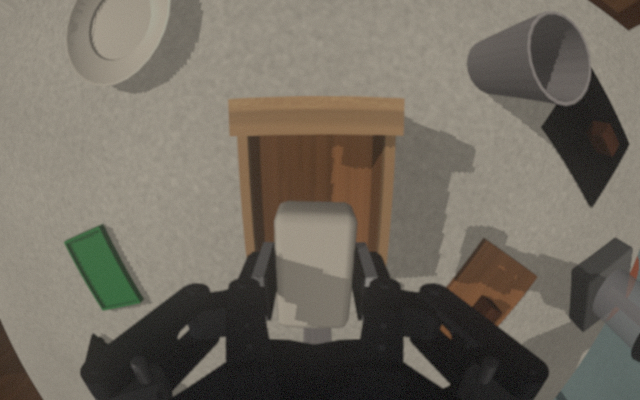

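The wrist view shows the soap held over the box. The lip runs from (230,99) to (404,135), about 4 px right of where I predicted, so I'll measure its edges.

```bash
python3 - <<'E'
from geo import *
c=load('c_wrist');g=cv2.cvtColor(c['image'],cv2.COLOR_RGB2HSV).astype(int)
for u in (270,317,370): print(u,[(v,*g[v,u,1:]) for v in range(94,142,2)])
for v in (118,125): 
  s=g[v,:,1];print(v,[ (u,s[u]) for u in list(range(224,240,2))+list(range(396,412,2))])
a=np.radians(7.8);ex=np.array([np.cos(a),np.sin(a)]);ey=np.array([-np.sin(a),np.cos(a)])
for uv,z in [((231,120),.081),((404,120),.081),((317,98),.081),((317,107),.081),((317,130),.081),((317,135),.073),((247,200),.06),((393,170),.06)]:
  P=fplane(c,uv,z)[0,:2]-[.635,-.019];print(uv,z,'box coords',(P@ex*1000).round(1),(P@ey*1000).round(1))
E
```

```text
270 [(94, np.int64(33), np.int64(149)), (96, np.int64(54), np.int64(150)), (98, np.int64(99), np.int64(150)), (100, np.int64(107), np.int64(146)), (102, np.int64(104), np.int64(145)), (104, np.int64(106), np.int64(145)), (106, np.int64(103), np.int64(149)), (108, np.int64(106), np.int64(144)), (110, np.int64(104), np.int64(135)), (112, np.int64(109), np.int64(126)), (114, np.int64(108), np.int64(130)), (116, np.int64(108), np.int64(130)), (118, np.int64(103), np.int64(126)), (120, np.int64(105), np.int64(133)), (122, np.int64(107), np.int64(134)), (124, np.int64(105), np.int64(138)), (126, np.int64(108), np.int64(137)), (128, np.int64(104), np.int64(142)), (130, np.int64(113), np.int64(142)), (132, np.int64(107), np.int64(140)), (134, np.int64(108), np.int64(130)), (136, np.int64(121), np.int64(101)), (138, np.int64(129), np.int64(93)), (140, np.int64(121), np.int64(97))]
317 [(94, np.int64(36), np.int64(143)), (96, np.int64(83), np.int64(150)), (98, np.int64(105), np.int64(150)), (100, np.int64(104), np.int64(150)), (102, np.int64(106), np.int64(149)), (104, np.int64(108), np.int64(
[... 1854 characters left out ...]
4(37)), (408, np.int64(35)), (410, np.int64(33))]
125 [(224, np.int64(34)), (226, np.int64(32)), (228, np.int64(52)), (230, np.int64(90)), (232, np.int64(105)), (234, np.int64(99)), (236, np.int64(103)), (238, np.int64(103)), (396, np.int64(103)), (398, np.int64(103)), (400, np.int64(104)), (402, np.int64(103)), (404, np.int64(59)), (406, np.int64(33)), (408, np.int64(30)), (410, np.int64(35))]
(231, 120) 0.081 box coords 63.3 54.9
(404, 120) 0.081 box coords 63.3 -63.4
(317, 98) 0.081 box coords 76.7 -3.8
(317, 107) 0.081 box coords 70.7 -3.8
(317, 130) 0.081 box coords 55.2 -3.8
(317, 135) 0.073 box coords 51.0 -3.8
(247, 200) 0.06 box coords -0.5 51.3
(393, 170) 0.06 box coords 23.6 -62.7
```

send_rows:
  series:
    - [[0,0.003,0.035,0,0,0,0.03],[0,0.003,0.07,0,0,0,0.03],[0,0.003,0.1,0,0,0,0.03],[0,0.003,0.115,0,0,0,0.03],[0,0.003,0.124,0,0,0,0.03],[0,0.003,0.124,0,0,0,0.03],[0,0.003,0.124,0,0,0,0.06],[0,0.003,0.124,0,0,0,0.06],[0,0.003,0.124,0,0,0,0.06],[0,0.003,0.1,0,0,0,0.06],[0,0.003,0.06,0,0,0,0.06],[0,0.003,0.02,0,0,0,0.06],[0,0.003,0,0,0,0,0.06],[0,0.003,0,0,0,0,0.06],[0,0.003,0,0,0,0,0.06]]

```text
time_s: 4.88
tcp_pos: [0.6335, -0.0228, 0.151]
orientation: [-0.0, 0.998, 0.068, 0.003]
contact_force: [0.6, 0.4, -0.4]
gripper_width: 0.0602
gripper_force: 0.0
```

```bash
python3 look.py d wrist; python3 to.py .518,-.236,.15,-23; python3 - <<'E'
from geo import *
c=load('a_scene')
# dark grip block top
h=cv2.cvtColor(c['image'],cv2.COLOR_RGB2HSV)
b=blob(c['image'],(0,40,0),(180,255,75),(262,170,292,195)); print(rect(plane(c,b,.03)),b.min(0),b.max(0))
E
```

```text
.518,-.236,.15,-23 [-0.1423, 0.1958, -0.0017, -0.0012, -0.0022, 0.5366]
((510.62432861328125, -240.14974975585938), (46.011085510253906, 48.331321716308594), 63.99917221069336) [266. 175.] [282. 191.]
```

send_rows:
  series:
    - [[-0.03,0.03,-0.01,0,0,0.12,0.06],[-0.055,0.06,-0.02,0,0,0.24,0.06],[-0.08,0.09,-0.02,0,0,0.36,0.06],[-0.105,0.12,-0.02,0,0,0.48,0.06],[-0.13,0.16,-0.02,0,0,0.537,0.06],[-0.145,0.196,-0.02,0,0,0.537,0.06],[-0.145,0.196,-0.02,0,0,0.537,0.06],[-0.145,0.196,-0.02,0,0,0.537,0.06],[-0.145,0.196,-0.02,0,0,0.537,0.06],[-0.145,0.196,-0.02,0,0,0.537,0.06],[-0.145,0.196,-0.02,0,0,0.537,0.06]]

```text
time_s: 5.85
tcp_pos: [0.5154, -0.2356, 0.167]
orientation: [-0.0, 0.98, -0.199, -0.0]
contact_force: [0.6, -0.3, 0.4]
gripper_width: 0.0601
gripper_force: 0.0
```

```bash
python3 look.py e wrist; python3 - <<'E'
from geo import *
c=load('e_wrist');i=c['image']
print(proj(c,(.514,-.236,.046),True))
P=blob(i,(5,80,60),(25,255,255),(220,110,400,300));print('lid',rect(fplane(c,P,.016)))
B=blob(i,(0,40,0),(180,255,80),(280,170,350,240));print('block',rect(fplane(c,B,.046)),B.min(0),B.max(0))
im=np.hstack([load('d_wrist')['image'][60:360,120:520],i[60:360,120:520]])[:,:,::-1];cv2.imwrite('pics/e2.png',im)
E
```

```text
[314.11050503 193.26489017]
lid ((510.8648986816406, -240.04830932617188), (115.3802719116211, 147.01144409179688), 67.43473052978516)
block ((513.3944091796875, -241.853271484375), (20.299938201904297, 38.72113800048828), 66.856201171875) [309. 170.] [332. 212.]
```

View pics/e2.png

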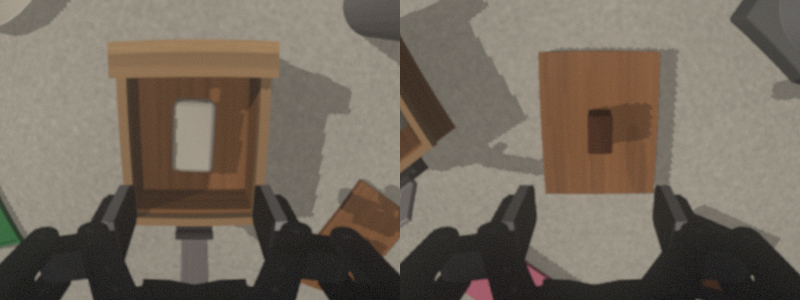

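The left half shows the soap lying flat inside the box. The right half shows the lid with its block at crop (600,132), squarely under the gripper. Next I'll grasp the lid and lift it.

send_rows:
  series:
    - [[-0.002,0.006,0.04,0,0,0,0.06],[-0.002,0.006,0.08,0,0,0,0.06],[-0.002,0.006,0.115,0,0,0,0.06],[-0.002,0.006,0.135,0,0,0,0.06],[-0.002,0.006,0.146,0,0,0,0.06],[-0.002,0.006,0.146,0,0,0,0.06],[-0.002,0.006,0.146,0,0,0,0.01],[-0.002,0.006,0.146,0,0,0,0.01],[-0.002,0.006,0.146,0,0,0,0.01],[-0.002,0.006,0.146,0,0,0,0.01],[-0.002,0.006,0.146,0,0,0,0.01],[-0.002,0.006,0.146,0,0,0,0.01],[-0.002,0.006,0.146,0,0,0,0.01]]
  squeeze: 60

```text
time_s: 6.98
tcp_pos: [0.5124, -0.2418, 0.0238]
orientation: [0.0, 0.98, -0.199, 0.002]
contact_force: [-0.1, 2.9, 6.3]
gripper_width: 0.0207
gripper_force: 61.3
```

send_rows:
  series:
    - [[0,0,-0.04,0,0,0,0.01],[0,0,-0.08,0,0,0,0.01],[0,0,-0.12,0,0,0,0.01],[0,0,-0.16,0,0,0,0.01],[0,0,-0.18,0,0,0,0.01],[0,0,-0.18,0,0,0,0.01],[0,0,-0.18,0,0,0,0.01]]

```text
time_s: 7.57
tcp_pos: [0.5113, -0.2414, 0.2028]
orientation: [-0.0, 0.98, -0.2, 0.002]
contact_force: [0.3, -0.2, -1.9]
gripper_width: 0.0211
gripper_force: 60.3
```

```bash
python3 look.py f side scene wrist; python3 - <<'E'
from geo import *
from to import r
s=r.get_state();p=s['tcp_pos'];print(p,s['contact_force'],s['ft_torque'])
ims=[]
for n in ['side','scene']:
    c=load('f_'+n);u=proj(c,p-[0,0,.016]).astype(int);print(u)
    a=c['image'][max(u[1]-55,0):u[1]+60,max(u[0]-65,0):u[0]+68][:,:,::-1]
    ims.append(cv2.resize(a,(400,345),interpolation=cv2.INTER_CUBIC))
cv2.imwrite('pics/f2.png',np.hstack(ims))
c=load('f_wrist');P=blob(c['image'],(5,80,60),(25,255,255));print(rect(fplane(c,P,p[2]-.008)))
E
```

```text
[ 0.51012978 -0.24117573  0.19933438] [-0.15775658  1.16750144 -1.65041252] [ 0.0050611   0.00417237 -0.01525024]
[350 197]
[269 133]
((509.95709228515625, -242.45208740234375), (116.12446594238281, 142.04002380371094), 67.05966186523438)
```

View pics/f2.png

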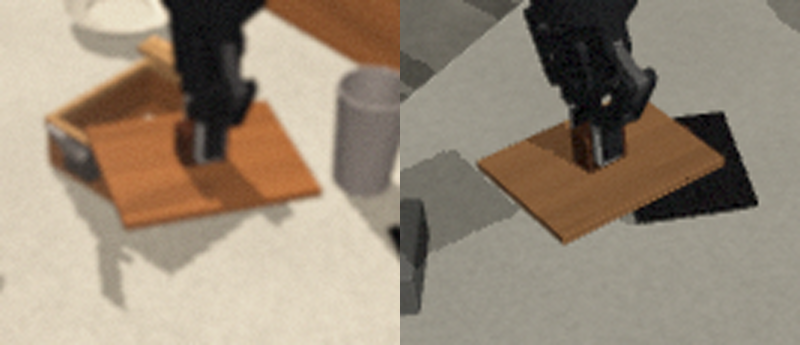

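send_rows:
  series:
    - [[-0.03,0.0,-0.04,0.1,0.065,0,0.01],[-0.03,0.0,-0.08,0.2,0.13,0,0.01],[-0.03,0,-0.12,0.3,0.195,0,0.01],[-0.03,0,-0.16,0.4,0.26,0,0.01],[-0.03,0,-0.2,0.5,0.325,0,0.01],[-0.03,0,-0.2,0.6,0.39,0,0.01],[-0.03,0,-0.2,0.7,0.455,0,0.01],[-0.03,0,-0.2,0.75,0.49,0,0.01],[-0.03,0,-0.2,0.75,0.49,0,0.01],[-0.03,0,-0.2,0.75,0.49,0,0.01],[-0.03,0,-0.2,0.75,0.49,0,0.01]]

```text
time_s: 8.63
tcp_pos: [0.4831, -0.23, 0.4007]
orientation: [-0.307, 0.884, -0.18, 0.304]
contact_force: [-0.0, 0.1, -0.7]
gripper_width: 0.021
gripper_force: 60.4
```

```bash
python3 look.py g scene; python3 - <<'E'
from geo import *
from to import r,Rn
s=r.get_state();p=s['tcp_pos'];q=s['orientation'];R=Rn.from_quat([*q[1:],q[0]]);print(p,R.as_matrix().round(2),s['time_s'])
c=load('g_scene');print('centre',proj(c,p))
o=np.array([s['tcp_pos']])[0]
x0=proj(c,p)
k=5;u=x0.astype(int);y0,x1=max(u[1]-60,0),max(u[0]-75,0)
a=c['image'][y0:y0+120,x1:x1+150][:,:,::-1];cv2.imwrite('pics/g2.png',cv2.resize(a,None,fx=5,fy=5,interpolation=cv2.INTER_CUBIC))
f=lambda X:((proj(c,p+R.apply(np.array(X)/1000))-[x1,y0])*5).round()
# lid frame ~ tool x, -tool y, -tool z ; origin 16 mm ahead along tool z
print('+x end mid',f((74,0,16)),'-x end mid',f((-74,0,16)),'batten+46',f((46,0,24)),'batten-65',f((-65,0,24)),'if reversed',f((-46,0,24)),f((65,0,24)))
E
```

```text
[ 0.4834156  -0.22953133  0.40111932] [[ 0.75 -0.13  0.65]
 [-0.5  -0.75  0.43]
 [ 0.43 -0.65 -0.63]] 8.6833
centre [274.31033013  40.45540218]
+x end mid [213. 203.] -x end mid [530. 275.] batten+46 [279. 238.] batten-65 [514. 290.] if reversed [476. 282.] [236. 228.]
```

View pics/g2.png

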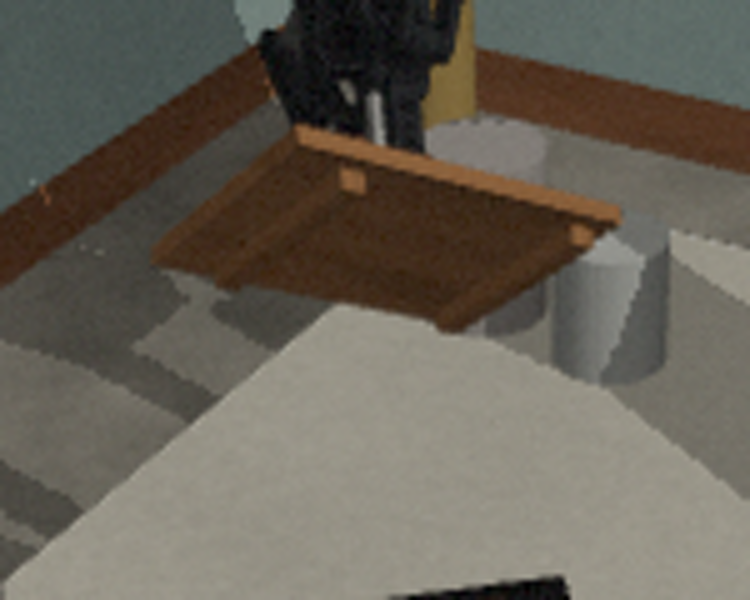

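The underside view shows the large overhang at the left (tool +x) end, with battens at (280,235) and (515,285). That matches the +46 and −65 mm positions, so tool +x is the lip end. Now I'll work out the hooking poses.

```bash
cat > lid.py <<'E'
import sys
from to import *
C=np.array([.6311,-.0236]);YAW=7.8;DX=.001;DZ=.0158
def tcp(s,h,t,lat=0):   # s: far edge from assumed plate contact (mm), h: far-edge underside height mm, t: tilt deg
    a=np.radians(YAW);ex=np.array([np.cos(a),np.sin(a)]);ey=np.array([-ex[1],ex[0]])
    L=Rn.from_euler('z',YAW,degrees=True)*Rn.from_euler('y',t,degrees=True)
    E=np.r_[C+ex*(.074+s/1000)+ey*lat/1000,h/1000]
    p=E-L.apply([.074,0,0])+L.apply([DX,0,DZ])
    return p,pose(0,0,0,YAW,t)[1]
if __name__=='__main__':
    # first arg 'now' or a commanded base "s,h,t"
    base=None if sys.argv[1]=='now' else tcp(*map(float,sys.argv[1].split(',')))
    for a in sys.argv[2:]:
        q=tcp(*map(float,a.split(',')));print(a,q[0].round(4),rel(*q,base).tolist())
E
python3 lid.py now -24,170,12 ; python3 lid.py -24,170,12 -24,100,12 -24,62,12 -22,62,12 -12,61.5,9 -6,61,7.5 
```

```text
-24,170,12 [ 0.6131 -0.0261  0.2006] [-0.0906, -0.038, 0.2979, -0.6567, -0.876, -0.4414]
-24,100,12 [ 0.6131 -0.0261  0.1306] [0.0146, -0.0, 0.0685, 0.0, 0.0, 0.0]
-24,62,12 [ 0.6131 -0.0261  0.0926] [0.0225, -0.0, 0.1056, 0.0, 0.0, 0.0]
-22,62,12 [ 0.6151 -0.0258  0.0926] [0.0244, -0.0, 0.1052, 0.0, 0.0, 0.0]
-12,61.5,9 [ 0.6235 -0.0246  0.0885] [0.0336, -0.0, 0.1075, 0.0, 0.0524, 0.0]
-6,61,7.5 [ 0.6288 -0.0239  0.0862] [0.0393, -0.0, 0.1087, 0.0, 0.0785, 0.0]
```

send_rows:
  series:
    - [[-0.01,-0.004,0.03,-0.066,-0.088,-0.044,0.01],[-0.02,-0.008,0.06,-0.131,-0.175,-0.088,0.01],[-0.03,-0.012,0.09,-0.197,-0.263,-0.132,0.01],[-0.04,-0.016,0.12,-0.263,-0.35,-0.177,0.01],[-0.05,-0.02,0.15,-0.328,-0.438,-0.221,0.01],[-0.06,-0.024,0.18,-0.394,-0.526,-0.265,0.01],[-0.07,-0.028,0.21,-0.46,-0.613,-0.309,0.01],[-0.08,-0.032,0.24,-0.525,-0.701,-0.353,0.01],[-0.085,-0.035,0.27,-0.591,-0.788,-0.397,0.01],[-0.09,-0.038,0.298,-0.657,-0.876,-0.441,0.01],[-0.09,-0.038,0.298,-0.657,-0.876,-0.441,0.01],[-0.09,-0.038,0.298,-0.657,-0.876,-0.441,0.01],[-0.09,-0.038,0.298,-0.657,-0.876,-0.441,0.01]]

```text
time_s: 9.77
tcp_pos: [0.6148, -0.0248, 0.2009]
orientation: [0.008, 0.992, 0.068, -0.104]
contact_force: [0.2, -0.3, -0.7]
gripper_width: 0.0209
gripper_force: 60.3
```

```bash
python3 look.py h wrist; python3 lid.py now -24,170,12 -24,100,12; python3 - <<'E'
from geo import *
from lid import *
c=load('h_wrist')
# predicted lid far top corners in the wrist view vs. image, and lip ends
h=cv2.cvtColor(c['image'],cv2.COLOR_RGB2HSV)
p,R=tcp(-24,170,12)
for y in(-58,58): print(proj(c,p+R.apply([.073,y/1000,.0078]),True))
for v in range(40,140,6): 
  row=(h[v,:,1]>75)&(h[v,:,0]<25);u=np.where(row)[0];print(v,len(u),u[:1],u[-1:])
E
```

```text
-24,170,12 [ 0.6131 -0.0261  0.2006] [-0.001, -0.0, 0.0031, 0.0005, -0.0053, -0.0001]
-24,100,12 [ 0.6131 -0.0261  0.1306] [0.0132, -0.0001, 0.0717, 0.0005, -0.0053, -0.0001]
[199.8489723  116.98957286]
[430.21688243 117.5546703 ]
40 0 [] []
46 67 [282] [348]
52 155 [237] [391]
58 156 [237] [577]
64 154 [238] [391]
70 153 [238] [390]
76 153 [238] [390]
82 154 [245] [591]
88 161 [245] [596]
94 161 [245] [599]
100 122 [246] [601]
106 115 [246] [601]
112 104 [247] [596]
118 226 [202] [427]
124 228 [201] [428]
130 227 [201] [427]
136 227 [201] [427]
```

```bash
python3 lid.py now -22,100,12 -22,70,12 -22,63,12
```

```text
-22,100,12 [ 0.6151 -0.0258  0.1306] [0.0152, -0.0001, 0.0713, 0.0005, -0.0053, -0.0001]
-22,70,12 [ 0.6151 -0.0258  0.1006] [0.0212, -0.0001, 0.1006, 0.0005, -0.0053, -0.0001]
-22,63,12 [ 0.6151 -0.0258  0.0936] [0.0227, -0.0001, 0.1075, 0.0005, -0.0053, -0.0001]
```

send_rows:
  series:
    - [[0.0075,0,0.035,0,-0.005,0,0.01],[0.015,0,0.07,0,-0.005,0,0.01],[0.018,0,0.085,0,-0.005,0,0.01],[0.02,0,0.095,0,-0.005,0,0.01],[0.021,0,0.1,0,-0.005,0,0.01],[0.021,0,0.1,0,-0.005,0,0.01],[0.021,0,0.1,0,-0.005,0,0.01]]

```text
time_s: 10.4
tcp_pos: [0.6148, -0.0268, 0.1023]
orientation: [0.007, 0.992, 0.067, -0.104]
contact_force: [-0.2, 0.2, -1.4]
gripper_width: 0.0207
gripper_force: 60.3
```

```bash
python3 look.py i wrist side; python3 lid.py now -22,70,12 -22,63,12 -10,62.5,8.5;python3 - <<'E'
from geo import *
from to import r
print(r.get_state()['tcp_pos'])
a=load('i_side')['image'][140:220,290:380];b=load('i_wrist')['image'][40:250,180:450]
a=cv2.resize(a,(405,360),interpolation=cv2.INTER_CUBIC);b=cv2.resize(b,(395,307))
b=np.vstack([b,np.zeros((53,395,3),np.uint8)])
cv2.imwrite('pics/i2.png',np.hstack([a,b])[:,:,::-1])
E
```

```text
-22,70,12 [ 0.6151 -0.0258  0.1006] [0.0006, -0.0007, 0.0011, -0.0006, -0.0007, -0.0012]
-22,63,12 [ 0.6151 -0.0258  0.0936] [0.002, -0.0007, 0.008, -0.0006, -0.0007, -0.0012]
-10,62.5,8.5 [ 0.6253 -0.0244  0.0889] [0.0131, -0.0007, 0.0105, -0.0006, 0.0604, -0.0012]
[ 0.61488044 -0.02650767  0.10185811]
```

View pics/i2.png

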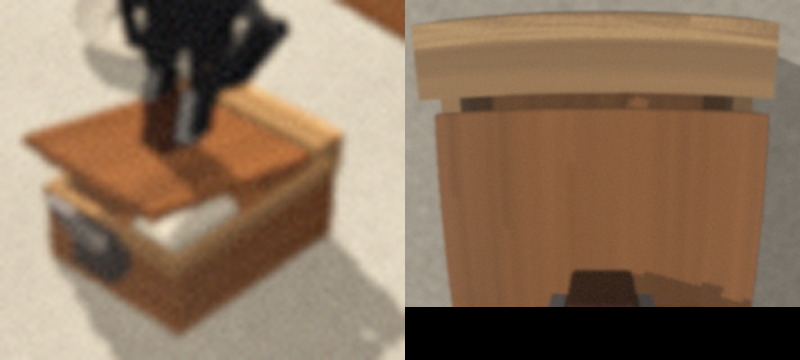

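The side crop shows the lid held front-up over the box. The wrist crop shows the lid's far edge square to the lip, about 18 crop px short of it at crop row 115. Now I'll lower it and slide it in.

send_rows:
  series:
    - [[0.001,-0.001,0.004,0,0,-0.001,0.01],[0.002,-0.001,0.008,0,0,-0.001,0.01],[0.002,-0.001,0.008,0,0,-0.001,0.01],[0.004,-0.001,0.0085,0,0.01,-0.001,0.01],[0.006,-0.001,0.009,0,0.022,-0.001,0.01],[0.008,-0.001,0.0094,0,0.034,-0.001,0.01],[0.01,-0.001,0.0098,0,0.045,-0.001,0.01],[0.0115,-0.001,0.0102,0,0.053,-0.001,0.01],[0.013,-0.001,0.0105,0,0.06,-0.001,0.01],[0.013,-0.001,0.0105,0,0.06,-0.001,0.01],[0.013,-0.001,0.0105,0,0.06,-0.001,0.01]]

```text
time_s: 11.42
tcp_pos: [0.6243, -0.024, 0.0865]
orientation: [0.005, 0.995, 0.068, -0.076]
contact_force: [0.0, -0.8, 0.8]
gripper_width: 0.021
gripper_force: 60.5
```

```bash
python3 look.py j wrist;python3 lid.py now -10,62.5,8.5 -4,61.5,7 ; python3 - <<'E'
from geo import *
from to import r
s=r.get_state();print(s['tcp_pos'],s['contact_force'],s['ft_torque'],s['gripper_width'])
c=load('j_wrist');h=cv2.cvtColor(c['image'],cv2.COLOR_RGB2HSV).astype(int)
for u in (270,350): print([(v,*h[v,u]) for v in range(70,130,3)])
E
```

```text
-10,62.5,8.5 [ 0.6253 -0.0244  0.0889] [0.0006, 0.0004, -0.0025, -0.0006, 0.004, -0.0001]
-4,61.5,7 [ 0.6306 -0.0237  0.0861] [0.0063, 0.0004, -0.0005, -0.0006, 0.0302, -0.0001]
[ 0.62428837 -0.02408784  0.08651611] [ 0.07378654 -0.56849808  0.67327351] [-0.00911901 -0.42311385  0.01303247] 0.020912064679704263
[(70, np.int64(18), np.int64(37), np.int64(151)), (73, np.int64(15), np.int64(107), np.int64(124)), (76, np.int64(15), np.int64(105), np.int64(151)), (79, np.int64(15), np.int64(108), np.int64(151)), (82, np.int64(14), np.int64(108), np.int64(149)), (85, np.int64(15), np.int64(103), np.int64(151)), (88, np.int64(15), np.int64(106), np.int64(151)), (91, np.int64(15), np.int64(110), np.int64(151)), (94, np.int64(15), np.int64(112), np.int64(141)), (97, np.int64(14), np.int64(104), np.int64(137)), (100, np.int64(15), np.int64(105), np.int64(139)), (103, np.int64(15), np.int64(107), np.int64(143)), (106, np.int64(15), np.int64(108), np.int64(139)), (109, np.int64(16), np.int64(112), np.int64(137)), (112, np.int64(15), np.int64(112), np.int64(144)), (115, np.int64(15), np.int64(111
[... 532 characters left out ...]
nt64(15), np.int64(111), np.int64(154)), (91, np.int64(16), np.int64(109), np.int64(152)), (94, np.int64(16), np.int64(105), np.int64(138)), (97, np.int64(16), np.int64(107), np.int64(136)), (100, np.int64(15), np.int64(113), np.int64(135)), (103, np.int64(16), np.int64(107), np.int64(141)), (106, np.int64(16), np.int64(108), np.int64(142)), (109, np.int64(15), np.int64(106), np.int64(142)), (112, np.int64(15), np.int64(112), np.int64(144)), (115, np.int64(16), np.int64(111), np.int64(145)), (118, np.int64(15), np.int64(110), np.int64(151)), (121, np.int64(16), np.int64(112), np.int64(153)), (124, np.int64(15), np.int64(109), np.int64(154)), (127, np.int64(16), np.int64(111), np.int64(151))]
```

send_rows:
  series:
    - [[0,0,-0.001,0,0,0,0.01],[0,0,-0.002,0,0,0,0.01],[0,0,-0.002,0,0,0,0.01],[0,0,-0.002,0,0,0,0.01]]

```text
time_s: 11.8
tcp_pos: [0.6244, -0.0239, 0.0881]
orientation: [0.005, 0.995, 0.068, -0.076]
contact_force: [-0.0, 0.2, -0.7]
gripper_width: 0.0206
gripper_force: 60.4
```

```bash
python3 lid.py now -10,62.5,8.5 -4,62.5,7 0,62.5,7; python3 - <<'E'
from to import r
s=r.get_state();print(s['tcp_pos'],s['contact_force'],s['ft_torque'],s['gripper_width'])
E
```

```text
-10,62.5,8.5 [ 0.6253 -0.0244  0.0889] [0.0007, 0.0006, -0.0009, -0.0009, 0.0046, 0.0]
-4,62.5,7 [ 0.6306 -0.0237  0.0871] [0.0062, 0.0006, 0.0001, -0.0009, 0.0308, -0.0]
0,62.5,7 [ 0.6345 -0.0231  0.0871] [0.0102, 0.0006, -0.0005, -0.0009, 0.0308, -0.0]
[ 0.62443478 -0.0238867   0.08813536] [-0.00993     0.20092775 -0.6761941 ] [ 0.06937023 -0.45518796  0.00767288] 0.020584324067737917
```

send_rows:
  series:
    - [[0.002,0,0,0,0.01,0,0.01],[0.004,0,0,0,0.02,0,0.01],[0.006,0,0,0,0.03,0,0.01],[0.007,0,0,0,0.03,0,0.01],[0.008,0,0,0,0.03,0,0.01],[0.009,0,0,0,0.03,0,0.01],[0.009,0,0,0,0.03,0,0.01],[0.009,0,0,0,0.03,0,0.01]]

```text
time_s: 12.47
tcp_pos: [0.6333, -0.0227, 0.0868]
orientation: [0.004, 0.996, 0.068, -0.061]
contact_force: [-0.2, 0.2, -1.0]
gripper_width: 0.0208
gripper_force: 60.3
```

```bash
python3 lid.py now -1,62,7; python3 - <<'E'
from to import r
s=r.get_state();print(s['tcp_pos'],s['contact_force'],s['ft_torque'],s['gripper_width'])
E
```

```text
-1,62,7 [ 0.6335 -0.0233  0.0866] [0.0002, 0.0006, 0.0002, -0.0007, 0.0008, -0.0001]
[ 0.63328928 -0.022718    0.0868226 ] [-0.17314067  0.19812499 -1.02570125] [ 0.07899981 -0.39421626 -0.01853423] 0.02075062430161761
```

send_rows:
  series:
    - [[0.001,0,0,0,0,0,0.01],[0.002,0,0,0,0,0,0.01],[0.003,0,0,0,0,0,0.01],[0.004,0,0,0,0,0,0.01],[0.004,0,0,0,0,0,0.01],[0.004,0,0,0,0,0,0.01]]

```text
time_s: 12.97
tcp_pos: [0.6366, -0.0224, 0.0865]
orientation: [0.004, 0.996, 0.068, -0.062]
contact_force: [-6.0, -0.1, 2.0]
gripper_width: 0.0207
gripper_force: 60.5
```

```bash
python3 lid.py now  2.5,60,0; echo; python3 lid.py 3,62,7 3,61,5 3,60.5,3 2.5,60,1 2.5,59.5,0 2.5,58.5,0
```

```text
2.5,60,0 [ 0.6346 -0.0231  0.0758] [-0.0007, 0.0004, 0.0108, -0.0005, 0.1245, -0.0001]

3,61,5 [ 0.6367 -0.0228  0.0831] [-0.0004, -0.0, 0.0035, 0.0, 0.0349, 0.0]
3,60.5,3 [ 0.636  -0.0229  0.0801] [-0.0007, -0.0, 0.0066, 0.0, 0.0698, 0.0]
2.5,60,1 [ 0.6349 -0.0231  0.0771] [-0.0015, -0.0, 0.0098, 0.0, 0.1047, 0.0]
2.5,59.5,0 [ 0.6346 -0.0231  0.0753] [-0.0016, 0.0, 0.0116, 0.0, 0.1222, -0.0]
2.5,58.5,0 [ 0.6346 -0.0231  0.0743] [-0.0015, 0.0, 0.0125, 0.0, 0.1222, -0.0]
```

send_rows:
  series:
    - [[0,0,0.0018,0,0.018,0,0.01],[0,0,0.0035,0,0.035,0,0.01],[0,0,0.005,0,0.052,0,0.01],[-0.0005,0,0.0066,0,0.07,0,0.01],[-0.0008,0,0.008,0,0.087,0,0.01],[-0.001,0,0.0098,0,0.105,0,0.01],[-0.001,0,0.0116,0,0.122,0,0.01],[-0.001,0,0.0116,0,0.122,0,0.01],[-0.001,0,0.0116,0,0.122,0,0.01]]

```text
time_s: 13.72
tcp_pos: [0.6348, -0.0227, 0.0758]
orientation: [-0.0, 0.998, 0.068, 0.0]
contact_force: [-3.9, -0.7, 3.7]
gripper_width: 0.0205
gripper_force: 60.9
```

```bash
python3 lid.py now  2.5,60,0; python3 - <<'E'
from to import r
s=r.get_state();print(s['tcp_pos'],s['contact_force'],s['ft_torque'],s['gripper_width'])
E
```

```text
2.5,60,0 [ 0.6346 -0.0231  0.0758] [-0.0003, 0.0004, -0.0, -0.0003, -0.0006, -0.0001]
[ 0.63483761 -0.02271025  0.07579428] [-3.86685263 -0.68725651  3.70989385] [-0.27815679  1.51784373  0.1517623 ] 0.020515312495704374
```

send_rows:
  series:
    - [[0.0005,0,0.002,0,0,0,0.01],[0.0005,0,0.003,0,0,0,0.01],[0.0005,0,0.003,0,0,0,0.01]]

```text
time_s: 13.97
tcp_pos: [0.6349, -0.0228, 0.0758]
orientation: [0.0, 0.998, 0.068, -0.0]
contact_force: [-15.7, 0.5, 18.6]
gripper_width: 0.0214
gripper_force: 63.0
```

```bash
python3 - <<'E'
from to import r
s=r.get_state();print(s['tcp_pos'],s['orientation'],s['contact_force'],s['ft_torque'],s['gripper_width'])
E
```

```text
[ 0.63490044 -0.02276142  0.07577444] [ 2.57170160e-04  9.97668693e-01  6.82424791e-02 -2.78605263e-04] [-15.73381507   0.45397947  18.60874649] [0.53295035 5.30317798 0.07685734] 0.021353765634364523
```

send_rows:
  series:
    - [[-0.001,0,-0.0025,0,0,0,0.01],[-0.001,0,-0.0025,0,0,0,0.01],[-0.001,0,-0.003,0,0,0,0.05],[-0.001,0,-0.003,0,0,0,0.05],[-0.001,0,-0.003,0,0,0,0.05],[-0.001,0,-0.003,0,0,0,0.05],[-0.001,0,-0.03,0,0,0,0.05],[-0.001,0,-0.07,0,0,0,0.05],[-0.001,0,-0.1,0,0,0,0.05],[-0.02,0,-0.13,0,0,0,0],[-0.05,0,-0.15,0,0,0,0],[-0.05,0,-0.15,0,0,0,0],[-0.05,0,-0.15,0,0,0,0],[-0.05,0,-0.15,0,0,0,0],[-0.05,0,-0.15,0,0,0,0]]

```text
time_s: 15.22
tcp_pos: [0.5858, -0.0292, 0.2203]
orientation: [-0.0, 0.998, 0.068, -0.002]
contact_force: [0.9, -0.2, 0.0]
gripper_width: -0.0001
gripper_force: 0.0
```

```bash
python3 look.py k wrist scene; python3 - <<'E'
from geo import *
from to import r
s=r.get_state();print(s['tcp_pos'],s['contact_force'],s['gripper_width'])
c=load('k_wrist');i=c['image']
h=cv2.cvtColor(i,cv2.COLOR_RGB2HSV)
a=np.radians(7.8);ex=np.array([np.cos(a),np.sin(a)]);ey=np.array([-ex[1],ex[0]]);B=np.array([.6355,-.023])
W=lambda x,y,z:np.r_[B+ex*x/1000+ey*y/1000,z/1000]
print('lid front edge pred',[proj(c,W(-78,y,68),True).round() for y in(-58,58)],'back',[proj(c,W(55,y,68),True).round() for y in(-58,58)])
print('block',proj(c,W(-4,0,98),True))
print('hinge',proj(c,W(-88,0,61),True),'tip@2.15',proj(c,W(-88+46*np.cos(2.15),0,61+46*np.sin(2.15)),True))
for v in range(120,280,8): 
  row=(h[v,:,1]>75)&(h[v,:,0]<25);u=np.where(row)[0];u=u[(u>200)&(u<430)];print(v,len(u),u[:1],u[-1:],end=';')
# dark clamp pixels
d=(h[:,:,2]<70)
for v in range(230,330,6): print(v,''.join('#' if x else '.' for x in d[v,250:380:4]))
E
```

```text
[ 0.58586943 -0.02927518  0.22025157] [-0.02035014  0.06254224 -0.31367607] -0.0002882275828394565
lid front edge pred [array([371., 209.]), array([257., 209.])] back [array([376.,  75.]), array([253.,  75.])]
block [314.34277713 138.96982088]
hinge [314.27933963 216.17312331] tip@2.15 [314.24791906 254.95576905]
120 122 [253] [374];128 122 [254] [375];136 121 [254] [374];144 120 [255] [374];152 120 [255] [374];160 119 [255] [373];168 118 [256] [373];176 118 [256] [373];184 117 [256] [372];192 116 [257] [372];200 115 [257] [371];208 109 [259] [370];216 0 [] [];224 0 [] [];232 0 [] [];240 0 [] [];248 0 [] [];256 0 [] [];264 0 [] [];272 0 [] [];230 .................................
236 .................................
242 ................#................
248 ................##...............
254 ..........###...##..###..........
260 .........####...##..####.........
266 .........####..###..####.........
272 .........####..###..####.........
278 .........#####..#...####.........
284 .......###################.......
290 ##....#####################....##
296 #################################
302 #################################
308 #################################
314 #################################
320 ###############...###############
326 ###############...###############
```

send_rows:
  series:
    - [[-0.035,0,0.01,0,0,0,0],[-0.07,0,0.03,0,0,0,0],[-0.105,0,0.05,0,0,0,0],[-0.105,0,0.09,0,0,0,0],[-0.105,0,0.12,0,0,0,0],[-0.105,0,0.132,0,0,0,0],[-0.1,0,0.132,0,0,0,0],[-0.09,0,0.132,0,0,0,0],[-0.08,0,0.132,0,0,0,0],[-0.07,0,0.132,0,0,0,0],[-0.06,0,0.131,0,0,0,0],[-0.053,0,0.13,0,0,0,0],[-0.053,0,0.13,0,0,0,0]]

```text
time_s: 16.4
tcp_pos: [0.5355, -0.0367, 0.0942]
orientation: [0.0, 0.998, 0.068, 0.0]
contact_force: [0.2, -1.4, 1.7]
gripper_width: -0.0002
gripper_force: 0.3
```

```bash
python3 - <<'E'
from to import *
s=r.get_state();a=np.radians(7.8);d=(s['tcp_pos'][:2]-[.6355,-.023])*1000
print(d@[np.cos(a),np.sin(a)],d@[-np.sin(a),np.cos(a)],s['tcp_pos'],s['contact_force'],s['time_s'])
E
```

```text
-100.96582052931856 0.033209332028130506 [ 0.53546382 -0.03666973  0.09421856] [ 0.24422619 -1.39002573  1.68081142] 16.4
```

send_rows:
  series:
    - [[0.009,0,-0.001,0,0,0,0],[0.018,0,-0.002,0,0,0,0],[0.025,0,-0.002,0,0,0,0],[0.032,0,-0.002,0,0,0,0],[0.036,0,0.001,0,0,0,0],[0.04,0,0.004,0,0,0,0],[0.042,0,0.007,0,0,0,0],[0.043,0,0.01,0,0,0,0],[0.044,0,0.012,0,0,0,0],[0.044,0,0.014,0,0,0,0],[0.044,0,0.016,0,0,0,0],[0.044,0,0.016,0,0,0,0],[0.044,0,0.016,0,0,0,0]]

```text
time_s: 17.48
tcp_pos: [0.5776, -0.0303, 0.0769]
orientation: [-0.0, 0.998, 0.068, 0.001]
contact_force: [3.0, -0.3, 4.1]
gripper_width: 0.0
gripper_force: 2.1
```

```bash
cat > st.py <<'E'
from to import *
s=r.get_state();a=np.radians(7.8);d=(s['tcp_pos'][:2]-[.6355,-.023])*1000
print(d@[np.cos(a),np.sin(a)],d@[-np.sin(a),np.cos(a)],s['tcp_pos'],s['contact_force'],s['time_s'])
E
python3 st.py
```

```text
-58.39910162278134 0.6322555923953426 [ 0.57755541 -0.03029926  0.07685631] [ 3.0476875  -0.27284606  4.10407894] 17.4833
```

send_rows:
  series:
    - [[0.001,0,0.002,0,0,0,0],[0.001,0,0.004,0,0,0,0],[0.001,0,0.005,0,0,0,0],[0.001,0,0.006,0,0,0,0],[0.001,0,0.006,0,0,0,0],[0.001,0,0.006,0,0,0,0]]

```text
time_s: 17.98
tcp_pos: [0.5787, -0.0302, 0.074]
orientation: [-0.0, 0.998, 0.068, 0.001]
contact_force: [-5.6, 2.7, 19.8]
gripper_width: -0.0
gripper_force: 9.9
```

```bash
python3 st.py
```

```text
-57.28975240374386 0.5759893074960389 [ 0.57866213 -0.03020445  0.07401109] [-5.57254393  2.69094066 19.75786678] 17.9833
```

send_rows:
  series:
    - [[-0.001,0,-0.004,0,0,0,0],[-0.001,0,-0.03,0,0,0,0],[-0.001,0,-0.07,0,0,0,0],[-0.02,0,-0.11,0,0,0,0],[-0.05,0,-0.15,0,0,0,0],[-0.06,0,-0.15,0,0,0,0],[-0.06,0,-0.15,0,0,0,0],[-0.06,0,-0.15,0,0,0,0],[-0.06,0,-0.15,0,0,0,0]]

```text
time_s: 18.73
tcp_pos: [0.5178, -0.0383, 0.2181]
orientation: [-0.001, 0.998, 0.068, -0.002]
contact_force: [-0.3, -0.0, -0.4]
gripper_width: 0.0001
gripper_force: 0.0
```

```bash
python3 look.py l wrist scene; python3 st.py; python3 - <<'E'
from geo import *
c=load('l_wrist');h=cv2.cvtColor(c['image'],cv2.COLOR_RGB2HSV)
a=np.radians(7.8);ex=np.array([np.cos(a),np.sin(a)]);ey=np.array([-ex[1],ex[0]]);B=np.array([.6355,-.023])
W=lambda x,y,z:np.r_[B+ex*x/1000+ey*y/1000,z/1000]
print('tip down pred',proj(c,W(-42,0,74),True),'hinge',proj(c,W(-88,0,74),True),'lid front',proj(c,W(-77,0,68),True),'block front',proj(c,W(-22,0,98),True))
print('grey on lid column',[(v,*h[v,314].tolist()) for v in range(60,260,6)])
m=(h[:,:,1]<75)
for v in range(90,220,6): print(v,''.join('#' if x else '.' for x in m[v,240:390:4]))
# scene: unmoved things
A=load('a_scene')['image'].astype(int);L=load('l_scene')['image'].astype(int)
D=np.abs(A-L).max(2)
for n,(x0,y0,x1,y1) in dict(lantern=(155,100,215,185),glass=(205,232,248,290),saucer=(362,318,445,392),dish=(435,225,490,280)).items(): print(n,(D[y0:y1,x0:x1]>40).mean().round(3))
E
```

```text
-118.40424535722568 0.6214596986682122 [ 0.51810691 -0.03845359  0.21789973] [-0.27017632  0.50897606  0.37460916] 18.8333
tip down pred [314.60740439 103.2333266 ] hinge [314.5619446  152.63133262] lid front [314.57192857 140.20700918] block front [314.636282    79.53470499]
grey on lid column [(60, 8, 120, 70), (66, 10, 144, 69), (72, 8, 137, 69), (78, 12, 146, 56), (84, 13, 136, 94), (90, 13, 132, 118), (96, 12, 130, 116), (102, 12, 128, 118), (108, 16, 27, 125), (114, 10, 25, 123), (120, 13, 25, 121), (126, 13, 25, 123), (132, 16, 27, 124), (138, 14, 31, 124), (144, 15, 25, 122), (150, 13, 29, 125), (156, 19, 29, 122), (162, 23, 29, 139), (168, 19, 31, 140), (174, 19, 34, 143), (180, 21, 34, 143), (186, 21, 33, 145), (192, 18, 31, 142), (198, 18, 33, 141), (204, 21, 29, 142), (210, 22, 33, 140), (216, 20, 32, 143), (222, 20, 32, 142), (228, 17, 34, 137), (234, 18, 31, 139), (240, 23, 34, 126), (246, 15, 29, 52), (252, 4, 46, 44), (258, 36, 30, 42)]
90 ####...............................###
96 ####...............................###
102 ####...............................###
108 ##
[... 154 characters left out ...]
.......####
132 ####............######............####
138 ####............######............####
144 ######################################
150 ######################################
156 ######################################
162 ######################################
168 ######################################
174 ######################################
180 ######################################
186 ######################################
192 ######################################
198 ######################################
204 ######################################
210 ######################################
216 ######################################
lantern 0.0
glass 0.0
saucer 0.0
dish 0.167
```

```bash
python3 -c "
from cell import r
print(r.sign_off())"
```

```text
the job is handed in; nothing more can be done
None
```

The job is handed in at about 19 s on the clock, though the sign-off returned no verdict: the soap is in the box, the lid is hooked under the lip and flat on the rim, the clamp is right down on it, and the lantern, glass and saucer have not moved.

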